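Slide the board under the fume absorber and poise the soldering iron over it

TASK

Get this board ready for touch-up soldering: without lifting its carrier (the parts on the board are only placed), slide it along the rails fully home against the end stop in front of the fume absorber. Then draw the pencil soldering iron up out of its holder, lean it over to about 45 degrees with the tip pointing down, and finish while still holding it there, the tip raised just clear of the middle of the board (one to three centimetres) and touching nothing. Leave the holder standing where it is and do not disturb the other things.

Things in the scene. Friction and masses are not known exactly. Their poses are not given: they have to be found in the camera images.
- slide_base: Fixed grey plate of the soldering slide, 116 (x) x 300 (y) mm, top 10 mm above the desk; origin at its centre at desk height, z up. Two dark guide rails, 7 mm above the plate, run along y, 80 mm apart inside. Across each end a dark stop, 20 mm above the desk, its inner face 135 mm from the centre. Black corner marks show the carrier's place at each end. Varies in position and yaw.
- carrier: Loose black board carrier between the rails, 76 (x) x 90 (y) x 10 mm, 0.3 kg, 2 mm play to each rail; origin at the centre of its underside, axes as the slide's. Starts near the middle; centre 90 mm from the slide's centre when against a stop. On top near each end: a jaw bar 6 mm high and a steel thumb nut, 13 mm diameter, 14 mm high, at x = 0, y = +-38.5 mm. Push its end face or move it by a nut.
- board_mid (a point): The middle of the top of the blue circuit board (40 x 56 mm) fixed on the carrier, 12.5 mm above the carrier's underside; small parts on the board rise up to 2 mm higher. Axes as the carrier's.
- fume_absorber: Fixed grey fume absorber (filter fan) on a foot, 62 x 112 x 141 mm high, round wire grille to the front; origin at the centre of its underside, front faces its -x. It stands behind one end of the slide, left or right, and that end is the one meant; its centre is 125 mm, its front face about 98 mm behind the slide's middle line.
- holder: Loose iron holder, 0.5 kg: round foot of 80 mm diameter with an upright tube (29 mm outside, 23 mm inside), standing on the desk to the right of the slide; origin at the centre of its underside, z up.
- holder_mouth (a point): Centre of the mouth of the holder's tube, 92 mm above the desk.
- iron: Cordless pencil soldering iron, 166 mm long, 0.07 kg, standing tip down in the holder, some 80 mm of it inside, a few degrees out of plumb at most. Its y axis runs along it from tip to rear end (up in the holder). Round sleeve, 19 mm diameter, 74 to 146 mm behind the tip, tapered before and behind. Origin at half length on the skin; the centre line is at x = 0, z = +9.5 mm of this frame.
- iron_tip (a point): The point of the iron; axes as the iron's (y towards the rear end). In the holder it stands about 10 mm above the desk.
- iron_end (a point): Centre of the iron's rear end, 166 mm from the tip: its upper end, about 176 mm above the desk, while in the holder.
- alcohol_bottle: Bystander: white bottle with a red cap, 43 mm diameter, 125 mm high, standing on the mat (3 mm thick) behind the other end of the slide; origin at the centre of its underside.
- spool: Bystander: reel of solder wire, 49 mm diameter, 28 mm high, standing to the right of the slide, before or behind the iron holder; origin at the centre of its underside.
- tweezers: Bystander: dark tweezers lying in front of the slide, 14 x 120 x 10 mm, long axis y; origin at the centre of the underside.
There are look-alikes about, which are no part of the job. There is more than one size of the holder; the job needs the middle-sized.

How it is judged:
On the way, in this order (a step that is already met when the one before it is completed fails the run):
1. the carrier lies fully home against the stop in front of the fume absorber (y of carrier in the frame of fume_absorber between -0.025 and 0.025 m and (y of carrier in the frame of slide_base above 0.083 m or y of carrier in the frame of slide_base below -0.083 m) and z of carrier in the frame of slide_base below 0.013 m and linear speed of carrier below 0.02 m/s), for 0.3 s.
2. the iron is drawn clear of the holder's mouth, the carrier still home (y of carrier in the frame of fume_absorber between -0.025 and 0.025 m and (y of carrier in the frame of slide_base above 0.083 m or y of carrier in the frame of slide_base below -0.083 m) and z of carrier in the frame of slide_base below 0.013 m and height (world z) of iron_tip above 0.097 m and contact force between the fingers and iron above 1 N), for 0.2 s.
At the end, for the whole second after the job is handed in: Carrier at rest, home within 7 mm of the stop in front of the fume absorber. Fingers hold the iron still, leaning 33 to 57 degrees, tip down, 5 to 40 mm above the board and within 15 mm of its middle, touching nothing else. Holder upright within 30 mm of its start (all of step 1 and angle between carrier's own z axis and vertical below 0.05 rad and angle between iron's own y axis and vertical between 0.58 and 1 rad and z of iron_tip in the frame of board_mid between 0.005 and 0.04 m and horizontal distance between iron_tip and board_mid below 0.015 m and contact force between the fingers and iron above 1 N and contact force between iron and carrier below 0.1 N and contact force between iron and holder below 0.1 N and contact force between iron and fume_absorber below 0.1 N and contact force between iron and alcohol_bottle below 0.1 N and linear speed of iron below 0.03 m/s and angle between holder's own z axis and vertical below 0.1 rad and distance of holder from where it was at the start of the episode below 0.03 m); the arm keeps its last pose, push and grip.
It fails at once if the carrier is lifted or tipped (z of carrier in the frame of slide_base above 0.015 m or angle between carrier's own z axis and vertical above 0.08 rad).
It fails at once if the iron touches the board or its carrier (contact force between iron and carrier above 0.5 N).
It fails at once if the iron holder is knocked over or shoved more than 30 mm (distance of holder from where it was at the start of the episode above 0.03 m or angle between holder's own z axis and vertical above 0.3 rad).
It fails at once if a bystander (bottle, spool or tweezers) is moved more than 20 mm (distance of any of alcohol_bottle, spool, tweezers from where it was at the start of the episode above 0.02 m).
It also fails if it takes over 58 s, if anything falls off the work surface, if the arm or the gripper's body presses on something with over 40 N, if the wrist force passes 120 N, or if a joint passes its speed limit or range.

ROBOT

A 7-joint arm with a two-finger parallel gripper is mounted at the origin on a cart in front of the work surface, level with it; the furniture and walls round the work are solid. World frame = base frame: x ahead of the robot, y to its left, z up, the work surface at z = 0. Lengths are in m, angles in rad, forces in N, time in s.
With the tool pointing down it reaches from about 0.425 to 0.925 m from the base axis. Payload 6.8 kg.
Tool frame: the origin (TCP) lies at the very end of the fingers, on their centre line; the grasp point (between the pads) lies 19 mm behind it; z points along the fingers, y is the line along which they close (so a half turn about z gives the same grasp; the last joint's range is limited). The gripper opens to 85 mm and grips with 20 to 120 N. Pads are 22 mm wide; open, the fingers measure 114 mm over their backs; the gripper's body (76 mm by 85 mm) begins 54 mm behind the grasp point. The pads swing forward as they close: fully open they stand 13 mm farther back than shut.
Start: joints at [-1.385, 0.477, 0.022, 1.555, -0.011, 1.109, -0.083], TCP at [0.195, 0.646, 0.231] pointing down, gripper open.
Joint ranges: [-2.96, 2.96], [-0.34, 2.1], [-1.41, 1.46], [0.24, 2.44], [-1.37, 4.51], [0.17, 1.92], [-2.96, 2.96]. Speed limits (rad/s): [2.39, 2.39, 3.14, 3.14, 3.14, 3.14, 3.14].

INTERFACE

Orientations are given as a unit quaternion [w, x, y, z].
In Python, from rig import ctrl, capture, sign_off gives the robot as it stands.
- The arm moves only by the tool arm_command, never from a script. Its arguments are lists of equal length, an entry for each row: "travel": the shift along the tool's x, y, z scaled (see below), a list of three; "twist": the turn, a rotation vector about the tool's x, y, z scaled (see below), a list of three. A call has 1 to 8 rows; each row is the pose to reach, as a shift and turn from the pose commanded when the call began, along the tool's axes at that moment; what a row does not reach only later rows make up. The controller multiplies each number of a shift by 40 cm and each number of a turn by 30 degrees. A row lasts 1/8 s, in which the tool goes at most 62.5 mm and 10.7 degrees, less where a joint would pass 70% of its speed; a pose out of reach is approached as far as the arm can. A call with a number of a shift or a turn outside -1 to 1 is refused whole. A call with a gripper value outside its range is refused whole. "grip" is the closure in counts, from 0 (fully open) to 255 (shut), set as the call begins (left out, the last holds). The fingers move at their own pace and stop on an object; "grip_force" is the grip in N (left out, the last holds). Time passes only in rows, so rows that repeat a pose let the fingers close. It gives the time, the measured TCP pose, the force, the opening and the grip force at its end, in the units of the state.
- ctrl.get_obs(): the state, without advancing time (a new reading comes with each control period).
- capture(name): name is "scene" or "top"; returns a dict with "color" (400x640x3 uint8, red, green, blue), "depth" (400x640 float32, m along the optical axis (not along the pixel's ray), 0 where there is no reading), "intrinsics" (3x3 intrinsics, pixels), "dist_coeffs" ([k1, k2, p1, p2, k3] as OpenCV has them; the pictures are not rectified), "rvec" (rotation vector, rad) and "tvec" (3), from world to camera coordinates, as OpenCV has them. Camera axes: x right, y down, z forward; pixel columns grow to the right and rows downward; lengths in m; the calibration is good to about 2 mm. A picture is of the moment at which its call begins.
- sign_off(): hands the job in; it is judged then, once.
The state is a dict: "time_s": time; "qpos": joint angles; "qvel": joint speeds; "joint_efforts": joint torques, N m; "eef_pos": TCP position; "orientation": TCP orientation; "force": force on the tool from outside, world axes, zero at the start; "torque": the same for the moment, N m; "gripper_width": finger opening in m; "grasp_force": force on a finger pad.
Only numpy, scipy, OpenCV 4.12 (cv2) and the standard library are available. Lean on these libraries where they do the work, as an engineer would, in place of code of your own. Each camera call takes 0.05 s, during which the arm holds its last target. There are 200 camera calls.

## Working session

There is one attempt and no reset: what is moved stays moved. The work goes in short steps, Python scripts to look and compute and a tool call to move; the robot and the scene stay as the last step left them, time stands still between calls to the robot, and variables do not carry over. Pictures are saved under pics/ and viewed, at most 14 in all, crops included, and the job is handed in when it is done.

Besides the shell and the picture viewer there is one more tool, called after ">>>" as name(argument=value, ...), one argument or row to a line, values as JSON. arm_command: Moves the arm, as the interface text tells. Shifts and turns lie within -1 to 1; 1 stands for 40 cm of shift or 30 degrees of turn. Its arguments: {"type":"object","properties":{"travel":{"type":"array","items":{"type":"array","items":{"type":"number","minimum":-1,"maximum":1}}},"twist":{"type":"array","items":{"type":"array","items":{"type":"number","minimum":-1,"maximum":1}}},"grip":{"type":"number"},"grip_force":{"type":"number"}},"required":["travel","twist"]}

```bash
mkdir -p pics; ls; cat > h.py <<'E'
import numpy as np, cv2, pickle
from rig import ctrl, capture, sign_off
def snap(n,tag):
    c=capture(n); pickle.dump(c,open(f'pics/{tag}.pkl','wb')); cv2.imwrite(f'pics/{tag}.png',c['color'][:,:,::-1]); return c
def load(tag): return pickle.load(open(f'pics/{tag}.pkl','rb'))
def ray(c,uv):
    R=cv2.Rodrigues(np.array(c['rvec'],float))[0]; t=np.array(c['tvec'],float).ravel()
    p=cv2.undistortPoints(np.array(uv,float).reshape(-1,1,2),np.array(c['intrinsics']),np.array(c['dist_coeffs'])).reshape(-1,2)
    d=np.c_[p,np.ones(len(p))]@R
    return -R.T@t, d
def onz(c,uv,z):
    o,d=ray(c,uv); return o+d*((z-o[2])/d[:,2])[:,None]
def dep(c,uv,r=1):
    o,d=ray(c,uv); out=[]
    for (u,v),dd in zip(np.array(uv).reshape(-1,2),d):
        w=c['depth'][int(v)-r:int(v)+r+1,int(u)-r:int(u)+r+1]; out.append(o+dd*np.median(w[w>0]))
    return np.array(out)
def tri(c1,u1,c2,u2):
    o1,d1=ray(c1,u1); o2,d2=ray(c2,u2); d1=d1[0]; d2=d2[0]
    s=np.linalg.lstsq(np.c_[d1,-d2],o2-o1,rcond=None)[0]; a=o1+s[0]*d1; b=o2+s[1]*d2
    return (a+b)/2, np.linalg.norm(a-b)
def proj(c,P): return cv2.projectPoints(np.array(P,float).reshape(-1,3),np.array(c['rvec'],float),np.array(c['tvec'],float),np.array(c['intrinsics']),np.array(c['dist_coeffs']))[0].reshape(-1,2)
E
python3 - <<'E'
from h import *
for n in('scene','top'):
    c=snap(n,n+'0'); print(n,ray(c,[320,200]))
o=ctrl.get_obs(); print({k:np.round(o[k],3) for k in o})
E
```

```text
pics
scene (array([-0.06184238, -0.69278754,  0.54394872]), array([[ 0.63816833,  0.64342607, -0.42290564]]))
top (array([ 0.25118843, -0.01739639,  1.64638746]), array([[ 0.19456074, -0.00556198, -0.98093767]]))
{'time_s': np.float64(0.1), 'qpos': array([-1.385,  0.478,  0.022,  1.556, -0.012,  1.109, -0.083]), 'qvel': array([-0.   , -0.002, -0.   , -0.003,  0.   ,  0.   ,  0.   ]), 'joint_efforts': array([ 4.0000e-03, -5.9775e+01,  1.6140e+00, -2.8195e+01,  1.3000e-02,
        5.0000e-03,  0.0000e+00]), 'eef_pos': array([0.195, 0.646, 0.23 ]), 'orientation': array([-0.   ,  0.146,  0.989, -0.001]), 'force': array([-0.203,  0.006, -0.261]), 'torque': array([ 0.067,  0.009, -0.006]), 'grasp_force': np.float64(0.0), 'gripper_width': np.float64(0.085)}
```

View pics/scene0.png

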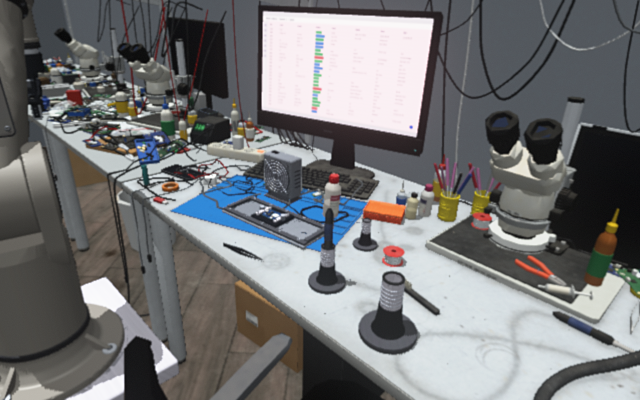

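View pics/top0.png

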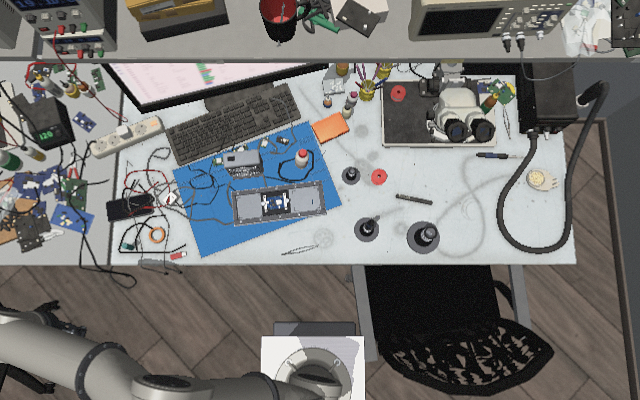

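The scene view shows the absorber at (283,175) behind the slide's left end, the iron in the middle-sized holder at (328,280), and the smaller and larger look-alike holders at (367,235) and (390,325). In the top view the slide is at (279,204), the iron and holder at (367,229), the spool at (379,176) and the tweezers at (300,251). I'll enlarge both views next.

```bash
python3 - <<'E'
from h import *
t=load('top0');s=load('scene0')
def crop(c,x0,y0,x1,y1,k,n):
    cv2.imwrite(n,cv2.resize(c['color'][y0:y1,x0:x1,::-1],None,fx=k,fy=k,interpolation=cv2.INTER_CUBIC))
crop(t,220,140,400,260,4.4,'pics/tc.png'); crop(s,210,140,410,290,4,'pics/sc.png')
E
```

```text
(no output)
```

View pics/tc.png

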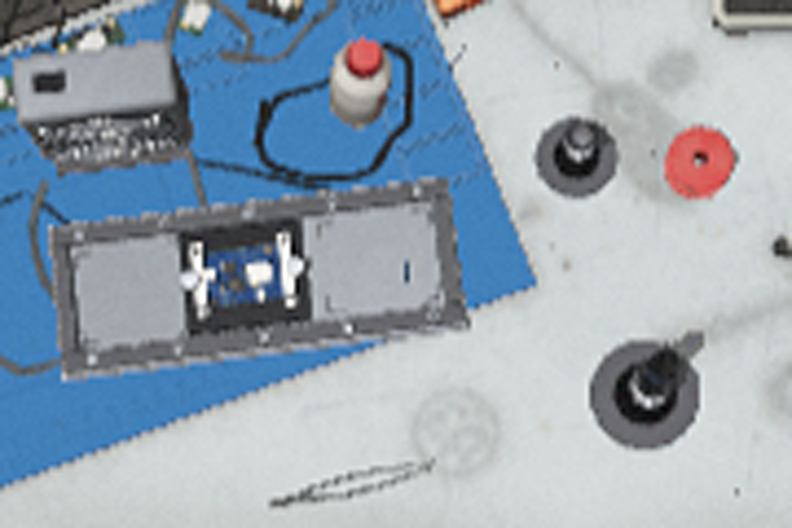

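View pics/sc.png

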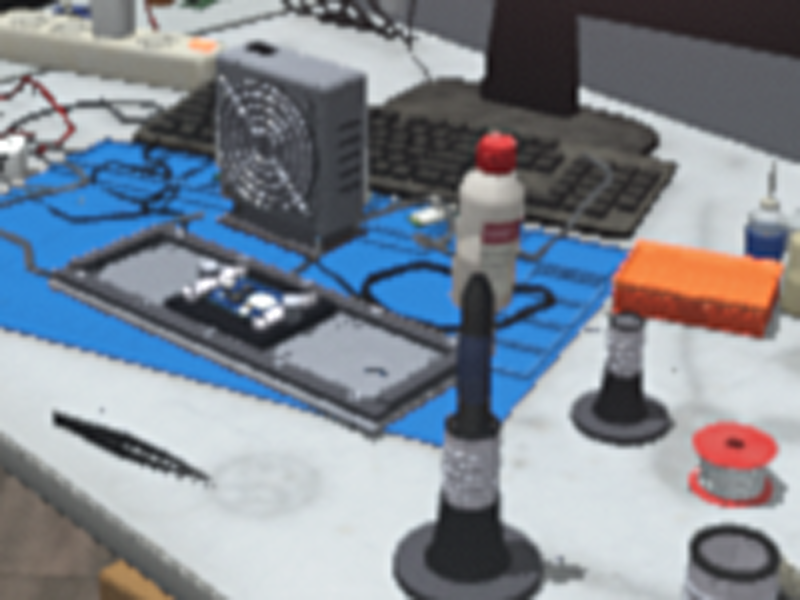

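The crops show the carrier's nuts at top-view pixels (263,204) and (287,201), with slide corners at (231,192), (322,181), (327,214) and (235,226). The holder foot is centred at (366,230), with the iron end near (372,221) in top and (329,209) in scene.

```bash
python3 - <<'E'
from h import *
np.set_printoptions(precision=4,suppress=True)
t=load('top0');s=load('scene0')
T=lambda *p:[(220+x/4.4-.4,140+y/4.4-.4) for x,y in p]
S=lambda *p:[(210+x/4-.4,140+y/4-.4) for x,y in p]
# slide corners: outer outline, contour of top; plate corners z~.02
C=onz(t,T((50,228),(447,180),(470,326),(66,378)),.018); print('corners',C)
print('sizes',[np.linalg.norm(C[i]-C[(i+1)%4]) for i in range(4)],'ctr',C.mean(0))
yl=(C[0]+C[3]-C[1]-C[2]); print('yaw of +y',np.degrees(np.arctan2(-yl[0],yl[1])))
N=onz(t,T((190,280),(297,268)),.032); print('nuts',N,np.linalg.norm(N[0]-N[1]),N.mean(0))
print('nut tri L',tri(t,T((190,278)),s,S((209,265))),'R',tri(t,T((297,266)),s,S((303,298))))
print('depth board',dep(t,T((245,275))),'nutdepth',dep(t,T((190,280),(297,268))))
# holder foot
F=onz(t,T((644,395)),.006); print('foot',F, 'scene foot',onz(s,S((468,578)),.006))
print('mouth scene@.092',onz(s,S((472,428)),.092))
print('end tri',tri(t,T((672,354)),s,S((478,280))))
print('end scene@.176',onz(s,S((478,280)),.174))
d=dep(s,S((477,300),(475,350),(475,400),(470,470),(500,225),(735,440),(290,70)),2);print('scene depth iron..',d)
# iron centerline in scene: mask by depth
g=s['depth']
o,_=ray(s,[0,0])
pts=[];
for v in range(205,250):
    row=np.arange(315,345); uv=[(u,v) for u in row]
    P=dep(s,uv,0); ok=(P[:,2]>.09)&(np.hypot(P[:,0]-F[0,0],P[:,1]-F[0,1])<.06)
    if ok.any(): pts.append((v,row[ok].min(),row[ok].max(),*P[ok].mean(0)))
print(np.array(pts)[::4])
print('spool',onz(t,T((700,160)),.028),'bottle cap',onz(t,T((365,58)),.125),'tweez',onz(t,T((280,500),(430,462)),.005),'absorb top',onz(t,T((15,92),(175,48),(185,105),(30,125)),.14))
E
```

```text
corners [[ 0.603   0.2622  0.018 ]
 [ 0.6389 -0.0307  0.018 ]
 [ 0.5292 -0.0472  0.018 ]
 [ 0.4913  0.2469  0.018 ]]
sizes [np.float64(0.29506887571665746), np.float64(0.11091655136170826), np.float64(0.2964746180716307), np.float64(0.11267529764008136)] ctr [0.5656 0.1078 0.018 ]
yaw of +y 7.172098933652342
nuts [[0.5611 0.1567 0.032 ]
 [0.5699 0.0789 0.032 ]] 0.07825562032601488 [0.5655 0.1178 0.032 ]
nut tri L (array([0.5612, 0.1568, 0.0356]), np.float64(0.0016154892147722982)) R (array([0.5727, 0.0771, 0.0366]), np.float64(0.005369113704247504))
depth board [[0.5663 0.1174 0.024 ]] nutdepth [[0.56   0.1561 0.0376]
 [0.5688 0.0786 0.0375]]
foot [[ 0.4799 -0.1744  0.006 ]] scene foot [[ 0.4716 -0.1814  0.006 ]]
mouth scene@.092 [[ 0.4768 -0.1752  0.092 ]]
end tri (array([ 0.4813, -0.1753,  0.1746]), np.float64(0.006037041581092957))
end scene@.176 [[ 0.4791 -0.1733  0.174 ]]
scene depth iron.. [[ 0.4755 -0.1766  0.1655]
 [ 0.4738 -0.1782  0.1391]
 [ 0.4749 -0.1784  0.1104]
 [ 0.4704 -0.1811  0.0726]
 [ 0.6921  0.0131  0.0756]
 [ 0.6583 -0.2108  0.0269]
 [ 0.6691  0.2014  0.1382]]
[
[... 228 characters left out ...]
[224.     324.     333.       0.4757  -0.1764   0.1446]
 [228.     324.     333.       0.4756  -0.1769   0.1359]
 [232.     324.     332.       0.475   -0.1765   0.127 ]
 [236.     324.     332.       0.4756  -0.1764   0.1176]
 [240.     324.     332.       0.476   -0.1764   0.1082]
 [244.     321.     334.       0.4782  -0.1734   0.0967]
 [248.     322.     334.       0.4725  -0.1806   0.0929]]
spool [[ 0.6514 -0.2173  0.028 ]] bottle cap [[0.7013 0.0273 0.125 ]] tweez [[ 0.4038  0.091   0.005 ]
 [ 0.4312 -0.0178  0.005 ]] absorb top [[0.6728 0.2686 0.14  ]
 [0.7043 0.1587 0.14  ]
 [0.6633 0.151  0.14  ]
 [0.6492 0.2574 0.14  ]]
  return _methods._mean(a, axis=axis, dtype=dtype,
  ret = ret.dtype.type(ret / rcount)
```

```bash
cat >> h.py <<'E'
from scipy.spatial.transform import Rotation as Rn
np.set_printoptions(precision=4,suppress=True)
def rot(): return Rn.from_quat(np.roll(ctrl.get_obs()['orientation'],-1))
def plan(p,R=None,T=None):
    """scaled travel/twist from pose now to world p, R"""
    o=ctrl.get_obs(); R0=rot(); R=R or R0
    print('travel',R0.inv().apply(np.array(p)-o['eef_pos'])/.4,'twist',np.degrees((R0.inv()*R).as_rotvec())/30)
def axes(y,z):
    y=np.array(y,float);z=np.array(z,float);z/=np.linalg.norm(z);y-=z*(y@z);y/=np.linalg.norm(y)
    return Rn.from_matrix(np.c_[np.cross(y,z),y,z])
def st():
    o=ctrl.get_obs();print(round(float(o['time_s']),2),o['eef_pos'],rot().as_matrix().round(3).tolist(),'q',o['qpos'],'F',o['force'],o['gripper_width'],o['grasp_force'])
E
python3 - <<'E'
from h import *
plan((.5735,.0433,.15),axes((.9925,.122,0),(0,0,-1)))
E
```

```text
travel [-1.3409 -1.167   0.2032] twist [-0.0026  0.002   2.2053]
```

>>> arm_command(
  travel=[
    [-0.45, -0.39, 0],
    [-0.45, -0.39, 0],
    [-0.45, -0.39, 0],
    [-0.45, -0.39, 0],
    [-0.45, -0.39, 0],
    [-0.45, -0.39, 0],
  ],
  twist=[
    [0, 0, 0.74],
    [0, 0, 0.74],
    [0, 0, 0.74],
    [0, 0, 0.74],
    [0, 0, 0.74],
    [0, 0, 0.74],
  ],
  grip=255,
)

```text
time_s: 0.85
eef_pos: [0.322, 0.4452, 0.2313]
orientation: [-0.0, 0.334, 0.943, 0.0]
force: [-0.2, 0.4, -0.1]
gripper_width: -0.0002
grasp_force: 0.0
```

```bash
python3 - <<'E'
from h import *
st(); plan((.5735,.0433,.15),axes((.9925,.122,0),(0,0,-1)))
E
```

```text
0.85 [0.322  0.4452 0.2313] [[-0.777, 0.629, -0.0], [0.629, 0.777, 0.0], [0.001, 0.0, -1.0]] q [-1.1885  0.2704  0.1579  1.8672 -0.0504  1.0076 -0.1194] F [-0.1962  0.4251 -0.0787] -0.00021192201249262938 0.0
travel [-1.1211 -0.3851  0.2024] twist [-0.0003 -0.0013  1.466 ]
```

>>> arm_command(
  travel=[
    [-0.56, -0.19, 0.1],
    [-0.56, -0.19, 0.1],
    [-0.56, -0.19, 0.1],
    [-0.56, -0.19, 0.1],
    [-0.56, -0.19, 0.1],
    [-0.56, -0.19, 0.1],
  ],
  twist=[
    [0, 0, 0.73],
    [0, 0, 0.73],
    [0, 0, 0.73],
    [0, 0, 0.73],
    [0, 0, 0.73],
    [0, 0, 0.73],
  ],
)

```text
time_s: 1.6
eef_pos: [0.4481, 0.2466, 0.1912]
orientation: [-0.0, 0.506, 0.863, 0.0]
force: [-0.4, 0.8, -0.9]
gripper_width: 0.0002
grasp_force: 0.0
```

```bash
python3 - <<'E'
from h import *
st(); plan((.5735,.0433,.10),axes((.9925,.122,0),(0,0,-1)))
E
```

```text
1.6 [0.4481 0.2466 0.1912] [[-0.488, 0.873, -0.0], [0.873, 0.488, 0.001], [0.001, -0.0, -1.0]] q [-0.9051  0.2598  0.3318  2.002  -0.1082  0.8963 -0.0061] F [-0.3579  0.7541 -0.9146] 0.0001549105028012422 0.0
travel [-0.5967  0.0256  0.2275] twist [-0.0005 -0.0012  0.7401]
```

>>> arm_command(
  travel=[
    [-0.6, 0.025, 0.12],
    [-0.6, 0.025, 0.12],
    [-0.6, 0.025, 0.12],
    [-0.6, 0.025, 0.2],
    [-0.6, 0.025, 0.22],
    [-0.6, 0.025, 0.22],
    [-0.6, 0.025, 0.22],
  ],
  twist=[
    [0, 0, 0.74],
    [0, 0, 0.74],
    [0, 0, 0.74],
    [0, 0, 0.74],
    [0, 0, 0.74],
    [0, 0, 0.74],
    [0, 0, 0.74],
  ],
)

```text
time_s: 2.48
eef_pos: [0.5741, 0.0427, 0.1039]
orientation: [-0.0, 0.662, 0.749, 0.001]
force: [-0.0, -0.1, -0.5]
gripper_width: 0.0004
grasp_force: 0.0
```

```bash
python3 - <<'E'
from h import *
st(); plan((.5735,.0433,.016),axes((.9925,.122,0),(0,0,-1)))
snap('scene','s1'); c=load('s1'); cv2.imwrite('pics/s1c.png',cv2.resize(c['color'][140:290,210:410,::-1],None,fx=4,fy=4,interpolation=cv2.INTER_CUBIC))
E
```

```text
2.48 [0.5741 0.0427 0.1039] [[-0.123, 0.992, 0.001], [0.992, 0.123, 0.002], [0.001, 0.001, -1.0]] q [-0.5099  0.4987  0.4288  1.9295 -0.291   0.7728  0.2067] F [-0.0177 -0.0856 -0.5453] 0.00037017603056439775 0.0
travel [ 0.0014 -0.0014  0.2198] twist [ 0.0014 -0.0028  0.0028]
```

View pics/s1c.png

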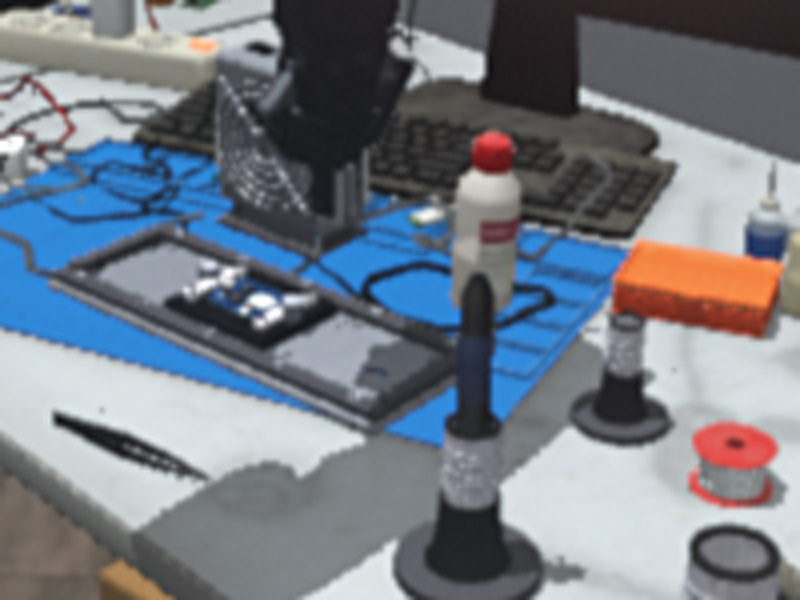

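The gripper hangs at crop (335,200), above the plate to the right of the carrier, and nothing has been disturbed. I'll lower it.

>>> arm_command(
  travel=[
    [0, 0, 0.1],
    [0, 0, 0.18],
    [0, 0, 0.215],
    [0, 0, 0.215],
    [0, 0, 0.215],
  ],
  twist=[
    [0, 0, 0],
    [0, 0, 0],
    [0, 0, 0],
    [0, 0, 0],
    [0, 0, 0],
  ],
)

```text
time_s: 3.15
eef_pos: [0.5751, 0.04, 0.0186]
orientation: [0.001, 0.663, 0.748, 0.001]
force: [0.1, 0.3, -0.1]
gripper_width: 0.0002
grasp_force: 0.0
```

>>> arm_command(
  travel=[
    [0.02, 0, 0],
    [0.04, 0, 0],
    [0.06, 0, 0],
    [0.075, 0, 0],
    [0.09, 0, 0],
    [0.105, 0, 0],
    [0.12, 0, 0],
    [0.12, 0, 0],
  ],
  twist=[
    [0, 0, 0],
    [0, 0, 0],
    [0, 0, 0],
    [0, 0, 0],
    [0, 0, 0],
    [0, 0, 0],
    [0, 0, 0],
    [0, 0, 0],
  ],
)

```text
time_s: 4.15
eef_pos: [0.5682, 0.0883, 0.0172]
orientation: [-0.0, 0.663, 0.748, 0.0]
force: [0.3, -1.3, 0.8]
gripper_width: -0.0001
grasp_force: 0.3
```

>>> arm_command(
  travel=[
    [0.015, 0, 0],
    [0.03, 0, 0],
    [0.045, 0, 0],
    [0.06, 0, 0],
    [0.075, 0, 0],
    [0.085, 0, 0],
    [0.095, 0, 0],
    [0.095, 0, 0],
  ],
  twist=[
    [0, 0, 0],
    [0, 0, 0],
    [0, 0, 0],
    [0, 0, 0],
    [0, 0, 0],
    [0, 0, 0],
    [0, 0, 0],
    [0, 0, 0],
  ],
)

```text
time_s: 5.15
eef_pos: [0.5636, 0.1258, 0.0172]
orientation: [-0.0, 0.663, 0.748, 0.0]
force: [-0.1, 0.3, 0.2]
gripper_width: 0.0003
grasp_force: 0.0
```

```bash
python3 - <<'E'
from h import *
st()
u=np.array([-.122,.9925]); p=ctrl.get_obs()['eef_pos'][:2]-np.array([.5656,.1078]); print('y_s tcp',p@u)
E
```

```text
5.15 [0.5636 0.1258 0.0172] [[-0.12, 0.993, -0.0], [0.993, 0.12, 0.001], [0.001, -0.0, -1.0]] q [-0.6036  0.6345  0.3655  1.9576 -0.3769  0.6156  0.1285] F [-0.1135  0.3383  0.1579] 0.0003355804143725801 0.0
y_s tcp 0.01814800669564079
```

Now the last stretch, in small steps while I watch the force.

>>> arm_command(
  travel=[
    [0.01, 0, 0],
    [0.02, 0, 0],
    [0.03, 0, 0],
    [0.035, 0, 0],
    [0.04, 0, 0],
    [0.045, 0, 0],
    [0.045, 0, 0],
  ],
  twist=[
    [0, 0, 0],
    [0, 0, 0],
    [0, 0, 0],
    [0, 0, 0],
    [0, 0, 0],
    [0, 0, 0],
    [0, 0, 0],
  ],
)

```text
time_s: 6.02
eef_pos: [0.5615, 0.1433, 0.0173]
orientation: [-0.0, 0.663, 0.748, 0.0]
force: [-0.2, -0.4, -0.0]
gripper_width: 0.0
grasp_force: 0.3
```

>>> arm_command(
  travel=[
    [0.004, 0, 0],
    [0.008, 0, 0],
    [0.008, 0, 0],
  ],
  twist=[
    [0, 0, 0],
    [0, 0, 0],
    [0, 0, 0],
  ],
)

```text
time_s: 6.4
eef_pos: [0.5616, 0.1454, 0.0173]
orientation: [0.0, 0.664, 0.748, -0.0]
force: [1.1, -3.7, -1.0]
gripper_width: 0.0002
grasp_force: 1.9
```

>>> arm_command(
  travel=[
    [0.004, 0, 0],
    [0.008, 0, 0],
    [0.008, 0, 0],
  ],
  twist=[
    [0, 0, 0],
    [0, 0, 0],
    [0, 0, 0],
  ],
)

```text
time_s: 6.78
eef_pos: [0.5616, 0.1455, 0.0174]
orientation: [0.002, 0.665, 0.747, -0.001]
force: [2.0, -10.5, -0.5]
gripper_width: 0.0002
grasp_force: 5.1
```

```bash
python3 - <<'E'
from h import *
st()
snap('scene','s2'); c=load('s2'); cv2.imwrite('pics/s2c.png',cv2.resize(c['color'][140:290,210:410,::-1],None,fx=4,fy=4,interpolation=cv2.INTER_CUBIC))
E
```

```text
6.78 [0.5616 0.1455 0.0174] [[-0.117, 0.993, 0.001], [0.993, 0.117, -0.004], [-0.004, 0.001, -1.0]] q [-0.6442  0.6385  0.3727  1.9518 -0.3766  0.6191  0.0884] F [  2.0008 -10.472   -0.5057] 0.00019494376624436488 5.108520949725062
```

View pics/s2c.png

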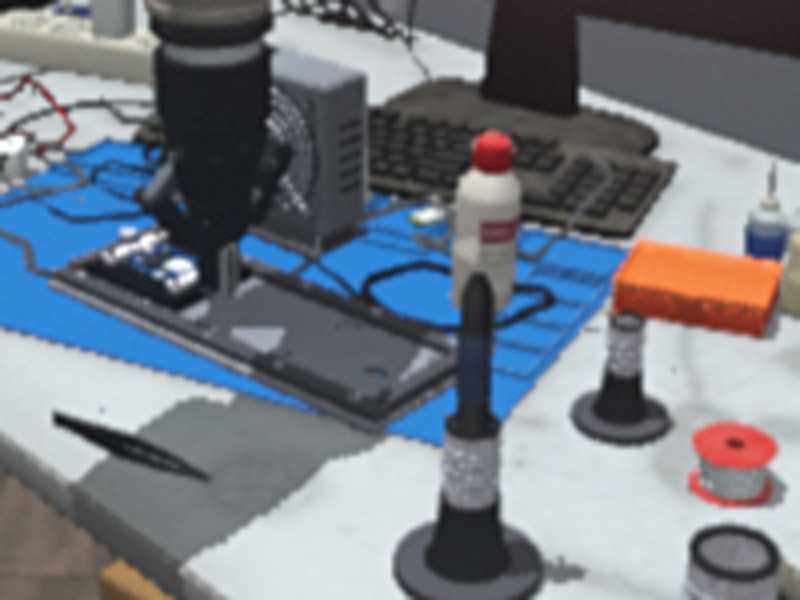

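The carrier now sits at the left end stop at crop (150,265), the fingers are against it at (228,280), and the blocked push at about 10 N confirms contact. I'll back off and rise, then fit a simple kinematic model from the recorded states to choose a reachable lean.

>>> arm_command(
  travel=[
    [-0.03, 0, 0],
    [-0.06, 0, 0],
    [-0.06, 0, -0.1],
    [-0.06, 0, -0.25],
    [-0.06, 0, -0.4],
    [-0.06, 0, -0.55],
    [-0.06, 0, -0.55],
  ],
  twist=[
    [0, 0, 0],
    [0, 0, 0],
    [0, 0, 0],
    [0, 0, 0],
    [0, 0, 0],
    [0, 0, 0],
    [0, 0, 0],
  ],
)

```text
time_s: 7.7
eef_pos: [0.5666, 0.1259, 0.2425]
orientation: [0.002, 0.663, 0.748, 0.005]
force: [-0.7, 0.3, 0.1]
gripper_width: 0.0002
grasp_force: 0.0
```

```bash
cat > kin.py <<'E'
from h import *
from scipy.optimize import least_squares
# q, p, tool-R rows
D=[([-1.385,.478,.022,1.556,-.012,1.109,-.083],[.195,.646,.2305],[0,.146,.989,-.001]),
([-1.1885,.2704,.1579,1.8672,-.0504,1.0076,-.1194],[.322,.4452,.2313],[0,.334,.943,0]),
([-.9051,.2598,.3318,2.002,-.1082,.8963,-.0061],[.4481,.2466,.1912],[0,.506,.863,0]),
([-.5099,.4987,.4288,1.9295,-.291,.7728,.2067],[.5741,.0427,.1039],[0,.662,.749,.001]),
([-.6036,.6345,.3655,1.9576,-.3769,.6156,.1285],[.5636,.1258,.0172],[0,.663,.748,0]),
([-.6442,.6385,.3727,1.9518,-.3766,.6191,.0884],[.5616,.1455,.0174],[.002,.665,.747,-.001])]
import itertools
E=lambda a,t:Rn.from_euler(a,t)
def fk(x,s,q):
    h,L1,L2,L3,a0,a7,e1,e2=x
    R=E('z',a0+s[0]*q[0])*E('y',q[1]); p=np.array([0,0,h])+R.apply([e1,0,L1])
    R=R*E('z',s[1]*q[2])*E('y',q[3]); p=p+R.apply([e2,0,L2])
    R=R*E('z',s[2]*q[4])*E('y',q[5])*E('z',s[3]*q[6]+a7); return p+R.apply([0,0,L3]),R
def res(x,s):
    r=[]
    for q,p,w in D:
        P,R=fk(x,s,q); r+=list(P-p)+list(.3*(Rn.from_quat(np.roll(w,-1)).inv()*R).as_rotvec())
    return np.array(r)
def fit():
    b=None
    for s in itertools.product([-1,1],repeat=4):
      for a in (0,1.57,3.14,-1.57):
        f=least_squares(res,[.3,.4,.4,.3,-.1,a,0,0],args=(s,))
        if b is None or f.cost<b[0]: b=(f.cost,f.x,s)
    return b
E
python3 - <<'E'
from kin import *
st()
b=fit(); print(b, abs(res(b[1],b[2])).max()); pickle.dump(b,open('kin.pkl','wb'))
E
```

```text
7.7 [0.5666 0.1259 0.2425] [[-0.12, 0.993, 0.009], [0.993, 0.12, 0.005], [0.004, 0.009, -1.0]] q [-0.7429  0.3317  0.5293  1.8102 -0.1946  1.0409 -0.0201] F [-0.7375  0.3115  0.1308] 0.0001919665376866196 0.0
(np.float64(0.00014111833039810975), array([ 0.3803,  0.5411,  0.4763,  0.4261, -0.1039,  1.467 , -0.0051,
       -0.0151]), (-1, -1, -1, -1)) 0.00807417707765129
```

```bash
cat > ik.py <<'E'
from kin import *
_,x,s=pickle.load(open('kin.pkl','rb'))
lo=np.array([-2.96,-.34,-1.41,.24,-1.37,.17,-2.96]);hi=np.array([2.96,2.1,1.46,2.44,4.51,1.92,2.96])
def ik(p,R,q0,w=.02):
    f=lambda q:np.r_[(lambda P,Q:np.r_[P-p,.3*(R.inv()*Q).as_rotvec()])(*fk(x,s,q)),w*.1*(q-q0)]
    r=least_squares(f,np.clip(q0,lo+.02,hi-.02),bounds=(lo+.01,hi-.01)); P,Q=fk(x,s,r.x)
    return r.x,np.linalg.norm(P-p)+.1*(R.inv()*Q).magnitude(),np.minimum(r.x-lo,hi-r.x).min()
E
python3 - <<'E'
from ik import *
qn=np.array([-.74,.33,.53,1.81,-.19,1.04,0]); tip=np.array([.5546,.1971,.0425]); hold=np.array([.479,-.175])
for lean in (45,):
  for phi in range(-180,180,45):
    for az in (-80,-35,10,55):   # closing-axis azimuth at vertical grasp
      l=np.radians(lean);f=np.radians(phi);z=np.array([np.sin(l)*np.cos(f),np.sin(l)*np.sin(f),-np.cos(l)])
      a=np.radians(az);Rv=axes((np.cos(a),np.sin(a),0),(0,0,-1))
      ax=np.array([np.sin(f),-np.cos(f),0]); Rl=Rn.from_rotvec(-l*-1*ax)*Rv
      if np.linalg.norm(Rl.apply([0,0,1])-z)>.01: Rl=Rn.from_rotvec(-l*ax)*Rv
      q1,e1,m1=ik(np.r_[hold,.121],Rv,qn); q2,e2,m2=ik(tip-.111*z,Rl,qn)
      if e1<.02 and e2<.02: print(phi,az,'e %.3f %.3f'%(e1,e2),'marg %.2f %.2f'%(m1,m2),q1.round(2),q2.round(2))
c=load('scene0'); print('big holder foot',onz(c,[(389,333)],.006),'rim',onz(c,[(392,278)],.11))
E
```

```text
-180 -80 e 0.000 0.008 marg 0.38 0.01 [-0.47  0.5   0.91  2.06 -0.53  0.83 -0.65] [-0.23  1.17 -0.22  0.8  -0.01  1.91 -1.8 ]
-180 -35 e 0.000 0.008 marg 0.38 0.01 [-0.33  0.43  0.71  2.06 -0.4   0.79  0.01] [-0.23  1.17 -0.22  0.8  -0.01  1.91 -1.01]
-180 10 e 0.000 0.008 marg 0.38 0.01 [-0.2   0.39  0.54  2.06 -0.29  0.76  0.69] [-0.23  1.17 -0.22  0.8  -0.    1.91 -0.23]
-180 55 e 0.000 0.008 marg 0.38 0.01 [-0.07  0.37  0.38  2.06 -0.2   0.75  1.39] [-0.23  1.17 -0.23  0.8  -0.    1.91  0.56]
-135 -80 e 0.000 0.003 marg 0.38 0.01 [-0.47  0.5   0.91  2.06 -0.53  0.83 -0.65] [-0.73  1.19  0.33  0.8  -0.02  1.91 -1.88]
-135 -35 e 0.000 0.003 marg 0.38 0.01 [-0.33  0.43  0.71  2.06 -0.4   0.79  0.01] [-0.73  1.19  0.32  0.8  -0.02  1.91 -1.1 ]
-135 10 e 0.000 0.003 marg 0.38 0.01 [-0.2   0.39  0.54  2.06 -0.29  0.76  0.69] [-0.73  1.19  0.31  0.8  -0.01  1.91 -0.32]
-135 55 e 0.000 0.003 marg 0.38 0.01 [-0.07  0.37  0.38  2.06 -0.2   0.75  1.39] [-0.72  1.19  0.3   0.8  -0.01  1.91  0.46]
-90 -80 e 0.000 0.000 marg 0.38 0.41 [-0.47  0.5   0.91  2.06 -0.53  0.83 -0.65] [-1.43  1.18  1
[... 1267 characters left out ...]
13]
90 55 e 0.000 0.000 marg 0.38 0.43 [-0.07  0.37  0.38  2.06 -0.2   0.75  1.39] [ 0.1   0.64  0.14  1.94 -0.94  1.13  1.87]
135 -80 e 0.000 0.000 marg 0.38 0.20 [-0.47  0.5   0.91  2.06 -0.53  0.83 -0.65] [-0.26  1.    0.46  1.27 -0.76  1.72 -1.05]
135 -35 e 0.000 0.000 marg 0.38 0.25 [-0.33  0.43  0.71  2.06 -0.4   0.79  0.01] [-0.2   0.98  0.34  1.27 -0.68  1.67 -0.32]
135 10 e 0.000 0.000 marg 0.38 0.29 [-0.2   0.39  0.54  2.06 -0.29  0.76  0.69] [-0.13  0.96  0.2   1.27 -0.6   1.63  0.41]
135 55 e 0.000 0.000 marg 0.38 0.33 [-0.07  0.37  0.38  2.06 -0.2   0.75  1.39] [-0.04  0.95  0.05  1.27 -0.5   1.59  1.13]
big holder foot [[ 0.452  -0.3593  0.006 ]] rim [[ 0.4651 -0.3438  0.11  ]]
```

```bash
python3 - <<'E'
from h import *
plan((.480,-.174,.25),axes((.9925,.122,0),(0,0,-1)))
E
```

```text
travel [-0.7185 -0.3045 -0.0241] twist [ 0.0178 -0.0068 -0.0046]
```

>>> arm_command(
  travel=[
    [-0.718, -0.304, -0.024],
    [-0.718, -0.304, -0.024],
    [-0.718, -0.304, -0.024],
    [-0.718, -0.304, -0.024],
    [-0.718, -0.304, -0.024],
    [-0.718, -0.304, -0.024],
    [-0.718, -0.304, -0.024],
    [-0.718, -0.304, -0.024],
  ],
  twist=[
    [0.018, -0.007, 0],
    [0.018, -0.007, 0],
    [0.018, -0.007, 0],
    [0.018, -0.007, 0],
    [0.018, -0.007, 0],
    [0.018, -0.007, 0],
    [0.018, -0.007, 0],
    [0.018, -0.007, 0],
  ],
  grip=0,
)

```text
time_s: 8.7
eef_pos: [0.4777, -0.1725, 0.2463]
orientation: [-0.002, 0.662, 0.749, -0.005]
force: [-0.1, 0.5, 0.3]
gripper_width: 0.0852
grasp_force: 0.0
```

```bash
python3 - <<'E'
from h import *
st(); plan((.480,-.174,.121),axes((.9925,.122,0),(0,0,-1)))
c=snap('top','t3'); d=snap('scene','s3')
a=cv2.resize(c['color'][140:260,220:400,::-1],(450,300),interpolation=cv2.INTER_CUBIC); b=cv2.resize(d['color'][110:300,240:400,::-1],(337,400),interpolation=cv2.INTER_CUBIC)
im=np.zeros((400,787,3),np.uint8); im[:300,:450]=a; im[:,450:]=b; cv2.imwrite('pics/p3.png',im)
E
```

```text
8.7 [ 0.4777 -0.1725  0.2463] [[-0.123, 0.992, -0.01], [0.992, 0.123, -0.004], [-0.003, -0.01, -1.0]] q [-0.3599  0.2133  0.6783  1.9604 -0.1477  1.0271  0.508 ] F [-0.1335  0.4719  0.3225] 0.08520774829401348 0.0
travel [-0.0035  0.0084  0.3133] twist [-0.0194  0.0057  0.001 ]
```

View pics/p3.png

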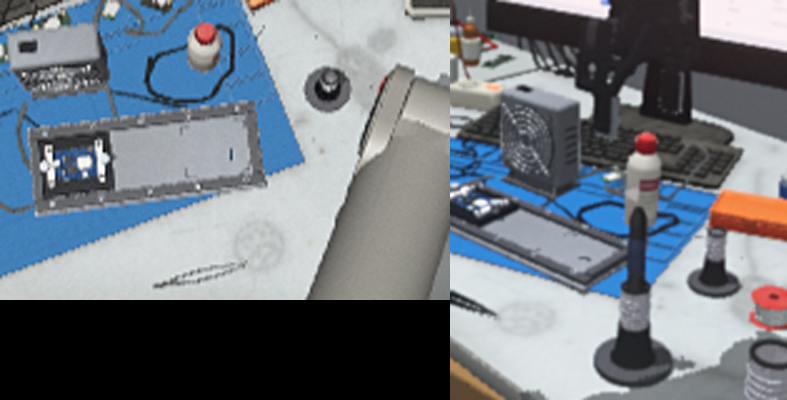

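The top view shows the carrier home at the left end, with nuts at crop (45,165) and (103,158). In the scene view the gripper hangs above the iron, with finger ends near crop (605,135) and (665,90). I'll check where the fingers project and recompute the board middle.

```bash
python3 - <<'E'
from h import *
c=load('t3'); d=load('s3')
k=337/160
P=rot().apply([[0,.0425,-.013],[0,-.0425,-.013],[0,0,0]])+ctrl.get_obs()['eef_pos']
uv=proj(d,P); print('finger ends/tcp in crop',(uv-[240,110])*k+[450,0])
T=lambda *p:[(220+x/2.5-.3,140+y/2.5-.3) for x,y in p]
N=onz(c,T((45,165),(103,158)),.034); print('nuts',N,np.linalg.norm(N[0]-N[1]),'mid',N.mean(0))
# board: blue blob within carrier
hsv=cv2.cvtColor(c['color'],cv2.COLOR_RGB2HSV); x0,y0,x1,y1=233,195,268,222
B=c['color'][y0:y1,x0:x1].astype(int); m=(B[...,2]>B[...,0]+35)&(hsv[y0:y1,x0:x1,2]<170)
v,u=np.nonzero(m); print('board blob',m.sum(),onz(c,[(u.mean()+x0,v.mean()+y0)],.0225), dep(c,[(u.mean()+x0,v.mean()+y0)],2))
E
```

```text
finger ends/tcp in crop [[667.7545 111.6258]
 [609.0712 135.9589]
 [638.9727 137.0297]]
nuts [[0.5528 0.2364 0.034 ]
 [0.5618 0.1625 0.034 ]] 0.07444667297104379 mid [0.5573 0.1995 0.034 ]
board blob 130 [[0.557  0.2005 0.0225]] [[0.5565 0.2002 0.0249]]
```

>>> arm_command(
  travel=[
    [-0.004, 0.007, 0.08],
    [-0.004, 0.007, 0.14],
    [-0.004, 0.007, 0.2],
    [-0.004, 0.007, 0.26],
    [-0.004, 0.007, 0.31],
    [-0.004, 0.007, 0.31],
    [-0.004, 0.007, 0.31],
  ],
  twist=[
    [-0.018, 0.005, 0],
    [-0.018, 0.005, 0],
    [-0.018, 0.005, 0],
    [-0.018, 0.005, 0],
    [-0.018, 0.005, 0],
    [-0.018, 0.005, 0],
    [-0.018, 0.005, 0],
  ],
)

```text
time_s: 9.68
eef_pos: [0.4798, -0.1759, 0.1235]
orientation: [0.001, 0.663, 0.748, -0.0]
force: [0.3, 0.2, 0.1]
gripper_width: 0.0855
grasp_force: 0.0
```

```bash
python3 - <<'E'
from h import *
st(); d=snap('scene','s4')
P=rot().apply([[0,.0425,-.013],[0,-.0425,-.013],[0,0,0],[0,0,-.019]])+ctrl.get_obs()['eef_pos']
uv=proj(d,P);print((uv-[250,130])*4)
cv2.imwrite('pics/p4.png',cv2.resize(d['color'][130:280,250:400,::-1],(600,600),interpolation=cv2.INTER_CUBIC))
E
```

```text
9.68 [ 0.4798 -0.1759  0.1235] [[-0.12, 0.993, 0.001], [0.993, 0.12, -0.001], [-0.001, 0.001, -1.0]] q [-0.2529  0.3986  0.5986  2.0742 -0.3224  0.7577  0.6667] F [0.2761 0.1899 0.0534] 0.08550140326595014 0.0
[[369.6364 357.3556]
 [264.327  419.1911]
 [318.004  410.1129]
 [319.2567 376.4835]]
```

View pics/p4.png

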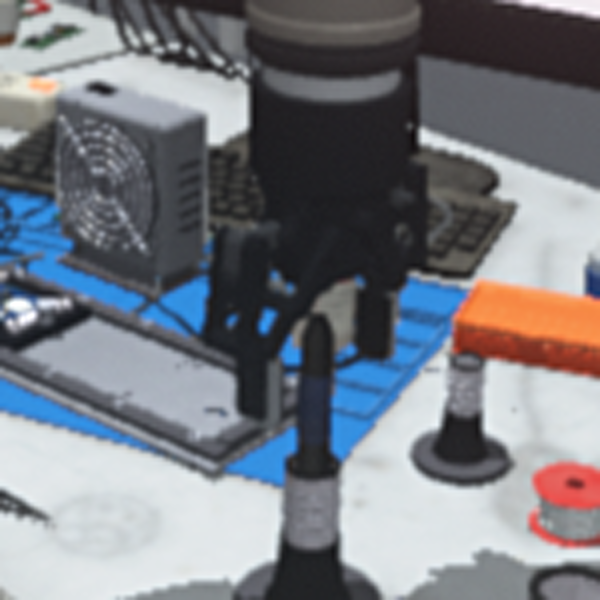

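The iron at (316,390) stands between the open fingers, whose ends are at (260,415) and (372,355). I'll close on it.

>>> arm_command(
  travel=[
    [0.006, 0, 0],
    [0.006, 0, 0],
    [0.006, 0, 0],
    [0.006, 0, 0],
    [0.006, 0, 0],
    [0.006, 0, 0],
    [0.006, 0, 0],
    [0.006, 0, 0],
  ],
  twist=[
    [0, 0, 0],
    [0, 0, 0],
    [0, 0, 0],
    [0, 0, 0],
    [0, 0, 0],
    [0, 0, 0],
    [0, 0, 0],
    [0, 0, 0],
  ],
  grip=255,
  grip_force=50,
)

```text
time_s: 10.72
eef_pos: [0.479, -0.1738, 0.123]
orientation: [0.0, 0.664, 0.748, -0.0]
force: [-0.2, 0.5, 3.7]
gripper_width: 0.018
grasp_force: 48.7
```

>>> arm_command(
  travel=[
    [0, 0, -0.03],
    [0, 0, -0.07],
    [0, 0, -0.12],
    [0, 0, -0.18],
    [0, 0, -0.24],
    [0, 0, -0.3],
    [0, 0, -0.36],
    [0, 0, -0.38],
  ],
  twist=[
    [0, 0, 0],
    [0, 0, 0],
    [0, 0, 0],
    [0, 0, 0],
    [0, 0, 0],
    [0, 0, 0],
    [0, 0, 0],
    [0, 0, 0],
  ],
)

```text
time_s: 11.72
eef_pos: [0.4793, -0.174, 0.2768]
orientation: [0.001, 0.664, 0.748, 0.001]
force: [-0.6, 0.3, -0.8]
gripper_width: 0.0176
grasp_force: 49.0
```

>>> arm_command(
  travel=[
    [0, 0, -0.08],
    [0, 0, -0.1],
    [0, 0, -0.1],
    [0, 0, -0.1],
  ],
  twist=[
    [0, 0, 0],
    [0, 0, 0],
    [0, 0, 0],
    [0, 0, 0],
  ],
)

```text
time_s: 12.22
eef_pos: [0.4782, -0.1733, 0.3137]
orientation: [-0.0, 0.663, 0.748, -0.001]
force: [0.5, 0.6, -0.4]
gripper_width: 0.0176
grasp_force: 49.0
```

```bash
python3 - <<'E'
from h import *
st(); d=snap('scene','s5'); cv2.imwrite('pics/p5.png',cv2.resize(d['color'][60:300,200:420,::-1],(550,600),interpolation=cv2.INTER_CUBIC))
R=rot();p=ctrl.get_obs()['eef_pos']
print((proj(d,p+R.apply([[0,0,0],[0,0,.111],[0,0,.0]]))-[200,60])*2.5)
E
```

```text
12.22 [ 0.4782 -0.1733  0.3137] [[-0.12, 0.993, -0.002], [0.993, 0.12, -0.001], [-0.001, -0.002, -1.0]] q [-0.402   0.1327  0.7044  1.8758 -0.0918  1.1675  0.4542] F [ 0.5186  0.6284 -0.3651] 0.017569564202567594 49.03902769088745
[[328.4726 201.5359]
 [323.1152 340.8706]
 [328.4726 201.5359]]
```

View pics/p5.png

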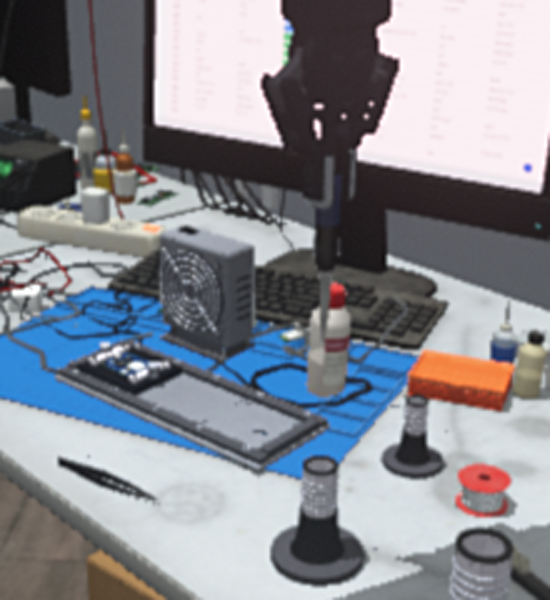

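The iron hangs plumb in the fingers with its tip near crop (322,345), and the holder still stands at (318,560). Now for the lean.

```bash
cat > tgt.py <<'E'
from h import *
def tool(lean,tip,L=.111):
    R=axes((.993,.12,0),(0,0,-1))*Rn.from_euler('y',lean,degrees=True)
    return np.array(tip)-L*R.apply([0,0,1]),R
E
python3 - <<'E'
from tgt import *
p,R=tool(25,(.52,.02,.19)); print(p); plan(p,R)
p,R=tool(45,(.556,.199,.15)); print(p); plan(p,R)
E
```

```text
[ 0.5256 -0.0266  0.2906]
travel [0.35   0.1616 0.0572] twist [-0.0037  0.8346 -0.0016]
[0.5654 0.1211 0.2285]
travel [0.7047 0.3048 0.212 ] twist [-0.0034  1.5013 -0.0022]
```

>>> arm_command(
  travel=[
    [0.08, 0.04, 0.014],
    [0.16, 0.08, 0.028],
    [0.24, 0.12, 0.042],
    [0.32, 0.15, 0.05],
    [0.35, 0.16, 0.057],
    [0.35, 0.16, 0.057],
  ],
  twist=[
    [0, 0.2, 0],
    [0, 0.4, 0],
    [0, 0.6, 0],
    [0, 0.75, 0],
    [0, 0.83, 0],
    [0, 0.83, 0],
  ],
)

```text
time_s: 13.02
eef_pos: [0.5252, -0.0267, 0.2904]
orientation: [-0.162, 0.648, 0.731, 0.142]
force: [-1.1, 0.6, -0.4]
gripper_width: 0.0175
grasp_force: 48.9
```

```bash
python3 - <<'E'
from tgt import *
st()
p,R=tool(45,(.556,.199,.15)); print(p); plan(p,R)
E
```

```text
13.03 [ 0.5252 -0.0267  0.2904] [[-0.108, 0.993, -0.053], [0.901, 0.12, 0.416], [0.42, -0.003, -0.908]] q [-0.3063  0.3028  0.61    1.8179 -0.5848  1.3191  0.6379] F [-1.1308  0.575  -0.4284] 0.017498338669832306 48.93289804458618
[0.5654 0.1211 0.2285]
travel [0.2573 0.1446 0.289 ] twist [-0.0045  0.6726 -0.0034]
```

>>> arm_command(
  travel=[
    [0.05, 0.03, 0.05],
    [0.1, 0.06, 0.11],
    [0.15, 0.09, 0.17],
    [0.2, 0.12, 0.23],
    [0.25, 0.14, 0.28],
    [0.257, 0.145, 0.289],
    [0.257, 0.145, 0.289],
  ],
  twist=[
    [0, 0.15, 0],
    [0, 0.3, 0],
    [0, 0.45, 0],
    [0, 0.58, 0],
    [0, 0.67, 0],
    [0, 0.67, 0],
    [0, 0.67, 0],
  ],
)

```text
time_s: 13.9
eef_pos: [0.5664, 0.12, 0.2304]
orientation: [-0.285, 0.613, 0.692, 0.253]
force: [0.4, -0.6, -0.6]
gripper_width: 0.0179
grasp_force: 49.0
```

```bash
python3 - <<'E'
from tgt import *
st(); R=rot(); p=ctrl.get_obs()['eef_pos']
t=snap('top','t6'); d=snap('scene','s6')
k=3.5;im=np.zeros((420,790,3),np.uint8)
im[:,:395]=cv2.resize(t['color'][140:260,220:333,::-1],(395,420),interpolation=cv2.INTER_CUBIC)
im[:,395:]=cv2.resize(d['color'][120:240,220:333,::-1],(395,420),interpolation=cv2.INTER_CUBIC); cv2.imwrite('pics/p6.png',im)
e=p+R.apply([0,0,.111]); print('exp tip',e,(proj(t,e)-[220,140])*3.5,(proj(d,e)-[220,120])*3.5+[395,0])
E
```

```text
13.9 [0.5664 0.12   0.2304] [[-0.085, 0.993, -0.084], [0.704, 0.119, 0.7], [0.705, 0.0, -0.709]] q [-0.2568  0.498   0.448   1.8416 -0.989   1.3379  0.7882] F [ 0.3816 -0.6414 -0.6064] 0.017932892967283495 48.95951986312866
exp tip [0.5571 0.1977 0.1517] [[ 86.6923 199.4474]] [[500.5764 145.8804]]
```

View pics/p6.png

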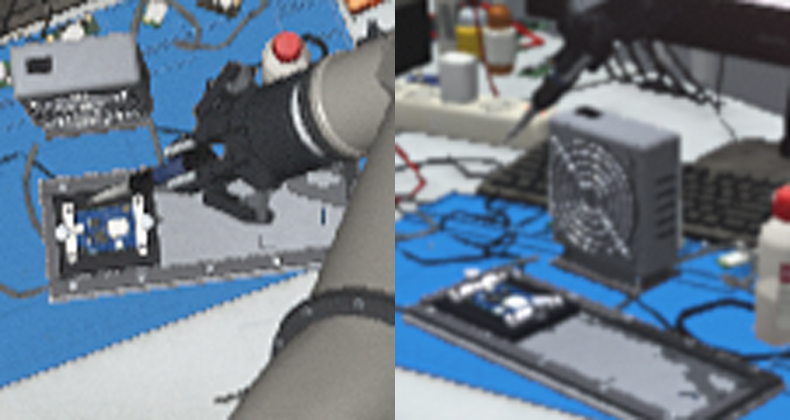

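In the top crop the tip is at about (92,202) above the board, and in the scene crop at about (509,139). I'll triangulate those.

```bash
python3 - <<'E'
from tgt import *
t=load('t6');d=load('s6')
a,e=tri(t,[(220+92/3.5-.35,140+202/3.5-.35)],d,[(220+(509-395)/3.5-.35,120+139/3.5-.35)]); print('tip',a,e)
R=rot();p=ctrl.get_obs()['eef_pos']; print('in tool',R.inv().apply(a-p))
q=R.inv().apply(a-p)
dz=(np.array([.556,.199,.044])-a); print('shift to board',dz,'scaled',R.inv().apply(dz)/.4)
E
```

```text
tip [0.5566 0.1917 0.1596] 0.005246196758976366
in tool [ 0.0013 -0.0017  0.102 ]
shift to board [-0.0006  0.0073 -0.1156] scaled [-0.1907  0.0003  0.2178]
```

```bash
python3 - <<'E'
from tgt import *
for h in (.075,.045):
  p,R=tool(45,(.556,.199,h),.108); print(p); plan(p,R)
E
```

```text
[0.5652 0.1232 0.1514]
travel [-0.1335 -0.0031  0.1479] twist [ 0.0043  0.0053 -0.0003]
[0.5652 0.1232 0.1214]
travel [-0.1864 -0.0032  0.201 ] twist [ 0.0043  0.0053 -0.0003]
```

>>> arm_command(
  travel=[
    [-0.03, -0.001, 0.034],
    [-0.06, -0.002, 0.068],
    [-0.09, -0.003, 0.1],
    [-0.12, -0.003, 0.13],
    [-0.133, -0.003, 0.148],
    [-0.133, -0.003, 0.148],
    [-0.133, -0.003, 0.148],
  ],
  twist=[
    [0, 0.005, 0],
    [0, 0.005, 0],
    [0, 0.005, 0],
    [0, 0.005, 0],
    [0, 0.005, 0],
    [0, 0.005, 0],
    [0, 0.005, 0],
  ],
)

```text
time_s: 14.88
eef_pos: [0.565, 0.1248, 0.1512]
orientation: [-0.287, 0.613, 0.691, 0.255]
force: [-0.3, 0.1, -0.3]
gripper_width: 0.0175
grasp_force: 49.0
```

```bash
python3 - <<'E'
from tgt import *
st(); R=rot(); p=ctrl.get_obs()['eef_pos']
t=snap('top','t7'); d=snap('scene','s7')
im=np.zeros((400,800,3),np.uint8)
im[:,:400]=cv2.resize(t['color'][180:230,225:275,::-1],(400,400),interpolation=cv2.INTER_CUBIC)
im[:,400:]=cv2.resize(d['color'][160:220,230:290,::-1],(400,400),interpolation=cv2.INTER_CUBIC); cv2.imwrite('pics/p7.png',im)
for L in(.102,.108,.113):
  e=p+R.apply([0,0,L]); print('tip',L,e,(proj(t,e)-[225,180]+.5)*8,(proj(d,e)-[230,160]+.5)*400/60+[400,0])
E
```

```text
14.88 [0.565  0.1248 0.1512] [[-0.085, 0.993, -0.084], [0.701, 0.12, 0.703], [0.708, 0.001, -0.706]] q [-0.2301  0.6083  0.4079  1.8885 -1.0649  1.2559  0.9218] F [-0.3195  0.121  -0.3468] 0.017474186365712574 48.95935356616974
tip 0.102 [0.5564 0.1966 0.0792] [[190.7765 178.9683]] [[545.4862 183.4953]]
tip 0.108 [0.5559 0.2008 0.075 ] [[181.3414 182.3304]] [[538.7839 190.2347]]
tip 0.113 [0.5555 0.2043 0.0714] [[173.515  185.1193]] [[533.2349 195.8143]]
```

View pics/p7.png

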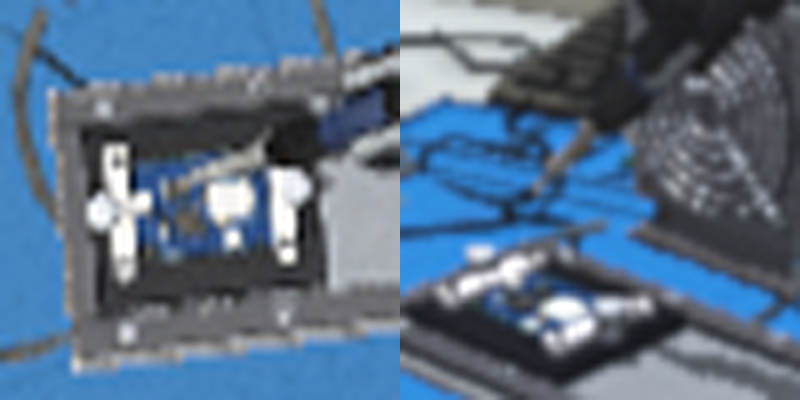

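The tip shows at (178,187) in the top crop and (538,194) in the scene crop, so the tip is about 109 mm beyond the TCP and now 5 cm above the board. I'll come down 30 mm.

```bash
python3 - <<'E'
from tgt import *
p,R=tool(45,(.5565,.199,.0435),.109); print(p); plan(p,R)
E
```

```text
[0.5657 0.1225 0.1206]
travel [-0.0586  0.001   0.0502] twist [ 0.0024 -0.0028  0.001 ]
```

>>> arm_command(
  travel=[
    [-0.015, 0, 0.0125],
    [-0.03, 0.001, 0.025],
    [-0.045, 0.001, 0.038],
    [-0.058, 0.001, 0.05],
    [-0.058, 0.001, 0.05],
    [-0.058, 0.001, 0.05],
    [-0.058, 0.001, 0.05],
    [-0.058, 0.001, 0.05],
  ],
  twist=[
    [0, 0, 0],
    [0, 0, 0],
    [0, 0, 0],
    [0, 0, 0],
    [0, 0, 0],
    [0, 0, 0],
    [0, 0, 0],
    [0, 0, 0],
  ],
)

```text
time_s: 15.98
eef_pos: [0.5654, 0.1227, 0.1204]
orientation: [-0.287, 0.613, 0.691, 0.255]
force: [0.4, -0.5, -0.8]
gripper_width: 0.0179
grasp_force: 49.0
```

```bash
python3 - <<'E'
from tgt import *
st(); R=rot(); p=ctrl.get_obs()['eef_pos']
t=snap('top','t8'); d=snap('scene','s8')
im=np.zeros((400,800,3),np.uint8)
im[:,:400]=cv2.resize(t['color'][180:230,225:275,::-1],(400,400),interpolation=cv2.INTER_CUBIC)
im[:,400:]=cv2.resize(d['color'][165:225,230:290,::-1],(400,400),interpolation=cv2.INTER_CUBIC); cv2.imwrite('pics/p8.png',im)
for L in(.104,.109,.114):
  e=p+R.apply([0,0,L]); print('tip',L,e,(proj(t,e)-[225,180]+.5)*8,(proj(d,e)-[230,165]+.5)*400/60+[400,0])
E
```

```text
15.97 [0.5654 0.1227 0.1204] [[-0.085, 0.993, -0.084], [0.701, 0.12, 0.703], [0.708, 0.0, -0.706]] q [-0.2145  0.6568  0.3926  1.8956 -1.092   1.2305  0.9734] F [ 0.3872 -0.4578 -0.813 ] 0.01787602072491065 48.959248065948486
tip 0.104 [0.5566 0.1958 0.047 ] [[203.2727 193.979 ]] [[550.1123 222.3548]]
tip 0.109 [0.5562 0.1994 0.0435] [[195.5341 196.701 ]] [[544.5687 227.7023]]
tip 0.114 [0.5558 0.2029 0.04  ] [[187.8273 199.4117]] [[539.0575 233.0186]]
```

View pics/p8.png

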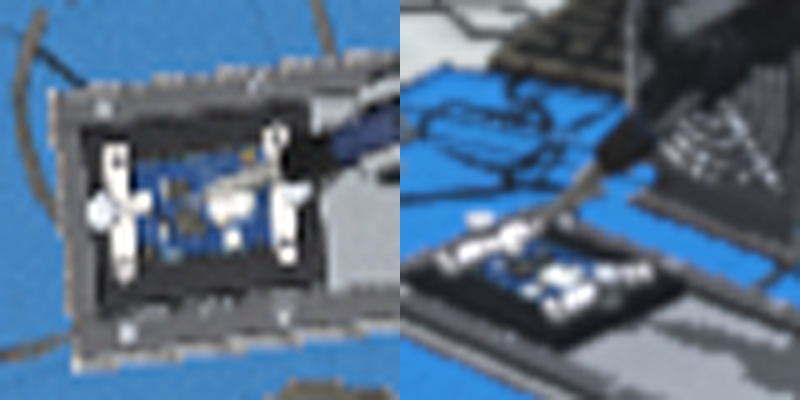

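The tip is at about (198,193) in the top crop, level with the board's middle at (198,199). In the scene crop it ends near (545,228), about 2 cm above the board, and the force reading shows no contact. Handing in.

```bash
python3 -c "
from rig import sign_off
print(sign_off())"
```

```text
the job is handed in; nothing more can be done
None
```

The carrier is home against the stop in front of the fume absorber; I signed off holding the iron at about 45 degrees, tip down, roughly 2 cm above the board's middle and touching nothing by the images and force reading (sign-off returned no verdict).

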